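Aim the inspection lamp into the pattern's pocket

ROBOT

A 6-joint arm with a two-finger parallel gripper is mounted at the origin on the work surface. World frame = base frame: x ahead of the robot, y to its left, z up, the work surface at z = 0. Lengths are in m, angles in rad, forces in N, time in s.
With the tool pointing down it reaches from about 0.425 to 0.95 m from the base axis. Payload 14.7 kg.
Tool frame: the origin (TCP) lies between the finger pads; the fingertips stand 8 mm ahead of it and the grasp point (between the pads) lies 11 mm behind it; z points along the fingers, y is the direction in which the jaws open and shut (so a half turn about z gives the same grasp; the last joint's range is limited). The gripper opens to 85 mm and grips with 20 to 120 N. Pads are 22 mm wide; open, the fingers measure 114 mm over their backs; the gripper's body (76 mm by 85 mm) begins 54 mm behind the grasp point. The pads swing forward as they close: fully open they stand 13 mm farther back than shut.
Start: joints at [-1.186, 0.48, 1.596, -0, 1.065, -0.047], TCP at [0.272, -0.59, 0.239] pointing down, gripper open.
Joint ranges: [-2.75, 2.75], [-0.82, 2.05], [0.23, 2.67], [-1.56, 4.7], [0.09, 2.69], [-2.92, 2.92]. Speed limits (rad/s): [1.89, 1.89, 2.39, 3.01, 3.01, 3.01].

INTERFACE

Orientations are given as a unit quaternion [x, y, z, w].
In Python, from station import * gives the robot as it stands.
- The arm moves only by the shell command python3 -m jog 'ROWS' [FORCE]. ROWS is text: rows parted by semicolons, each of 7 numbers parted by spaces: the shift along the world's x, y, z each as a share of 0.02 m, from -1 to 1, then the turn, a rotation vector about the world's x, y, z each as a share of 0.12 rad, from -1 to 1, then the closure, from 0 (fully open) to 1 (shut). In form: x y z rx ry rz gripper; .... A call has 1 to 10 rows; each row shifts and turns the commanded pose from where the row before left it; what a row does not reach is not made up. A row lasts 1/8 s, in which the tool goes at most 62.5 mm and 10.7 degrees, less where a joint would pass 70% of its speed; a pose out of reach is approached as far as the arm can. A call with a number of a shift or a turn outside -1 to 1 is refused whole. A call with a gripper value outside its range is refused whole. The fingers move at their own pace and stop on an object; FORCE is the grip in N (left out, the last holds). Time passes only in rows, so rows that do not move let the fingers close. It gives the time, the measured TCP pose, the force and the opening at its end, in the units of the state.
- read_state(): the state, without advancing time (a new reading comes with each control period).
- capture(name): name is "scene" or "top" or "wrist"; returns the picture (400x640x3 uint8, red, green, blue); there is no depth.
- camera_params(name): a dict with "camera_matrix" (3x3 intrinsics, pixels), "dist_coeffs" ([k1, k2, p1, p2, k3] as OpenCV has them; the pictures are not rectified), "rvec" (rotation vector, rad) and "tvec" (3), from world to camera coordinates, as OpenCV has them. Camera axes: x right, y down, z forward; pixel columns grow to the right and rows downward; lengths in m; the calibration is good to about 2 mm. A picture is of the moment at which its call begins: read the wrist's pose just before it. camera_params takes no time and is no camera call; for the wrist camera it gives the pose at the moment of the call.
- finish_job(): hands the job in, once; it reports no verdict.
The state is a dict: "time_s": time; "joints": joint angles; "qd": joint speeds; "joint_efforts": joint torques, N m; "position": TCP position; "orientation": TCP orientation; "contact_force": force on the tool from outside, world axes, zero at the start; "moment": the same for the moment, N m; "opening": finger opening in m.
Only numpy, scipy, OpenCV 4.12 (cv2) and the standard library are available. Lean on these libraries where they do the work, as an engineer would, in place of code of your own. Each camera call takes 0.05 s, during which the arm holds its last target. There are 200 camera calls.

TASK

Slide the inspection lamp, which stands lens-down in the MDF keyhole rack, along its slot to the wide opening and draw it up out of the rack there. Then shine it into the square pocket of the MDF pattern: point it at the middle of the pocket, leaning about 40 degrees from upright, with the lens about 12 cm from the pocket. Finish while holding it still and raised like that, in the gripper alone and touching nothing else, and leave the other things on the bench where they are.

Things in the scene. Friction and masses are not known exactly. Their poses are not given: they have to be found in the camera images.
- lamp: Round rigid torch, 165 mm long, 0.1 to 0.2 kg. Origin: centre of the lens face; z runs from lens to tail (up at the start), so the beam goes along -z. Aluminium lens head 40 mm in diameter, z = 0 to 22 mm; black body 24 mm in diameter, z = 22 to 165 mm, gripped from above. It stands on the rack's inner floor, lens down, tail 175 mm above the bench; its turn about its axis does not matter.
- rack: MDF box fixed to the bench, 168 (x) by 76 (y) by 48 mm high; origin: centre of underside. Inner floor at z = 10, top plate z = 38 to 48. In the plate a slot 30 mm wide along x (y = 0), x = -65 to 20, runs into a square opening 52 by 52, x = 20 to 72. The lamp starts in the slot at x = -45 to -5; along the slot its head is caught under the plate (6 mm of play); it comes out only at the opening.
- opening (a point): Centre of the rack's wide opening, level with the rack's top face (48 mm above the bench); axes as the rack's.
- pattern: MDF block fixed to the bench, 140 (x) by 200 (y) by 43 mm high, with a raised rim and three pilasters along its +x edge, x = 36 to 70 mm, up to 71 mm high. Origin: centre of underside. Its top has one square pocket 44 by 44, 25 mm deep, and one small round hole of 18 mm diameter 80 mm away in -y (not the target).
- pocket (a point): Centre of the square pocket's mouth, on the pattern's top face (43 mm above the bench); x = -20, y = 30 mm in the pattern's frame.
- glue: Bystander: white glue bottle, 44 mm in diameter, 115 mm tall, standing between rack and pattern; origin: centre of its underside.
- stepblock: Bystander: small stepped MDF block 50 by 45 by 60 mm; origin: centre of its underside.
- pot: Bystander: white plastic pot, 84 mm in diameter, 85 mm tall; origin: centre of its underside.
- hammer: Bystander: hammer lying on the bench at the right.
- tape: Bystander: cardboard ring 90 mm in diameter, 30 mm high, in the back row; origin: centre of its underside.
- pliers: Bystander: pliers about 160 mm long, lying in the back row.
- offcut: Bystander: flat MDF offcut 45 by 170 by 18 mm in the back row; origin: centre of its underside.
Things that resemble listed ones, but are neither listed nor needed, are in the scene too. What is shaped like the lamp but pink or yellow is not meant.

How it is judged:
On the way, in this order (a step that is already met when the one before it is completed fails the run):
1. the lamp has been slid to the wide opening, its lens end still inside the rack (x of lamp in the frame of opening between -0.012 and 0.012 m and y of lamp in the frame of opening between -0.012 and 0.012 m and z of lamp in the frame of opening below -0.003 m), for 0.1 s.
2. the lamp has been drawn up through the opening, its lens clear above the rack, in the fingers (height (world z) of lamp above 0.06 m and contact force between lamp and the fingers above 1 N), for 0.1 s.
At the end, for the whole second after the job is handed in: The fingers alone hold the lamp, still (30 mm/s, 0.2 rad/s), touching nothing else, lens over 85 mm above the bench, lens end down, leaning 28 to 52 degrees from upright; the pocket centre lies 65 to 185 mm ahead of the lens and within 30 mm of the beam axis in the lamp's x and y (contact force between lamp and the fingers above 1 N and contact force between lamp and rack below 0.05 N and contact force between lamp and pattern below 0.05 N and contact force between lamp and glue below 0.05 N and contact force between lamp and stepblock below 0.05 N and contact force between lamp and pot below 0.05 N and contact force between lamp and hammer below 0.05 N and contact force between lamp and tape below 0.05 N and contact force between lamp and pliers below 0.05 N and contact force between lamp and offcut below 0.05 N and angle between lamp's own z axis and vertical between 0.49 and 0.91 rad and x of pocket in the frame of lamp between -0.03 and 0.03 m and y of pocket in the frame of lamp between -0.03 and 0.03 m and z of pocket in the frame of lamp between -0.185 and -0.065 m and height (world z) of lamp above 0.085 m and linear speed of lamp below 0.03 m/s and angular speed of lamp below 0.2 rad/s); the arm keeps its last pose, push and grip.
It fails at once if a bystander on the bench is moved by more than 30 mm (distance of any of glue, stepblock, pot, hammer, tape, pliers, offcut from where it was at the start of the episode above 0.03 m).
It also fails if it takes over 38 s, if anything falls off the work surface, if the arm or the gripper's body presses on something with over 40 N, if the wrist force passes 120 N, or if a joint passes its speed limit or range.

## Working session

There is one attempt and no reset: what is moved stays moved. The work goes in short steps, Python scripts to look and compute and a shell command to move; the robot and the scene stay as the last step left them, time stands still between calls to the robot, and variables do not carry over. Pictures are saved under pics/ and viewed, on a budget of 10 in all, crops included, one or two more only if the job needs it, and the job is handed in when it is done.

```bash
mkdir -p pics; ls
python3 - <<'E'
from station import *
import cv2
for n in ["scene","top"]:
    cv2.imwrite(f"pics/{n}0.png",capture(n)[:,:,::-1])
    p=camera_params(n); print(n,p)
print(read_state())
E
```

```text
pics
scene {'camera_matrix': array([[375.05159198,   0.        , 323.58231162],
       [  0.        , 375.05159198, 200.96374147],
       [  0.        ,   0.        ,   1.        ]]), 'dist_coeffs': array([-0.05187003,  0.        ,  0.        ,  0.        ,  0.        ]), 'rvec': array([ 1.31315387,  2.42723286, -0.73423694]), 'tvec': array([ 0.32380293, -0.33979236,  1.43287967])}
top {'camera_matrix': array([[497.80339375,   0.        , 316.5080776 ],
       [  0.        , 497.80339375, 202.02640535],
       [  0.        ,   0.        ,   1.        ]]), 'dist_coeffs': array([-0.15624153,  0.        ,  0.        ,  0.        ,  0.        ]), 'rvec': array([ 2.16826232, -2.16654303,  0.09289545]), 'tvec': array([-0.01502498,  0.60296488,  1.47125869])}
{'time_s': 0.1, 'joints': array([-1.18561359e+00,  4.80784355e-01,  1.59682265e+00,  3.81427725e-05,
        1.06509618e+00, -4.66182847e-02]), 'qd': array([ 0.00079083, -0.00051495, -0.00250027, -0.00140842, -0.00095281,
       -0.0013768 ]), 'joint_efforts': array([ 1.81674619e-03, -9.52255011e+01, -4.31041324e+01,  6.47721663e-05,
        5.11847422e-03, -9.34803722e-06]), 'position': array([ 0.2719108 , -0.58998906,  0.23872228]), 'orientation': array([ 9.76785707e-01,  2.14218052e-01, -7.71072012e-05, -5.50136744e-04]), 'contact_force': array([-0.17367447, -0.50685595,  0.65831624]), 'moment': array([-0.01550415,  0.01053019,  0.00376607]), 'opening': 0.08544397631511018}
```

View pics/scene0.png

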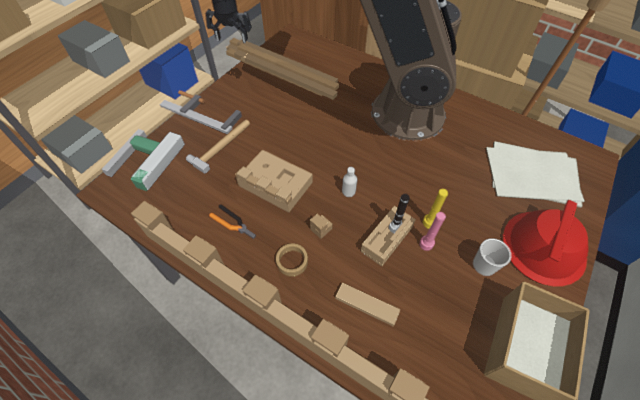

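View pics/top0.png

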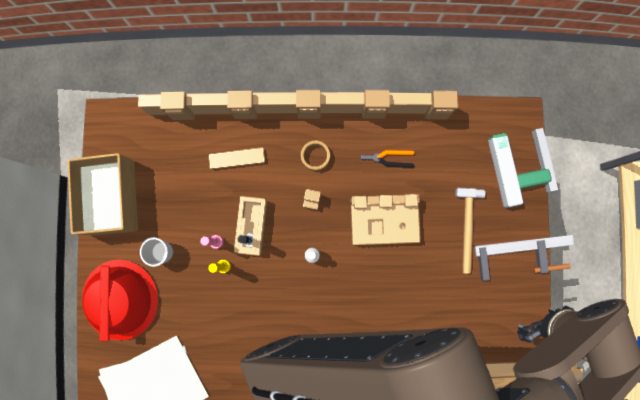

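The black lamp with the aluminium head stands in the rack at scene (400,212) and top (245,240). The lookalikes beside it are pink at top (212,242) and yellow at top (220,267). The pattern is at top (386,220), with its square pocket near (376,227). I'll enlarge the rack and pattern to confirm.

Run:
```python
import cv2,numpy as np
im=cv2.imread("pics/top0.png")
a=cv2.resize(im[190:265,190:290],None,fx=8,fy=8,interpolation=cv2.INTER_CUBIC)[:, :]
b=cv2.resize(im[185:255,340:430],None,fx=8,fy=8,interpolation=cv2.INTER_CUBIC)
cv2.imwrite("pics/c1.png",a); cv2.imwrite("pics/c2.png",b)
```

```text
(no output)
```

View pics/c1.png

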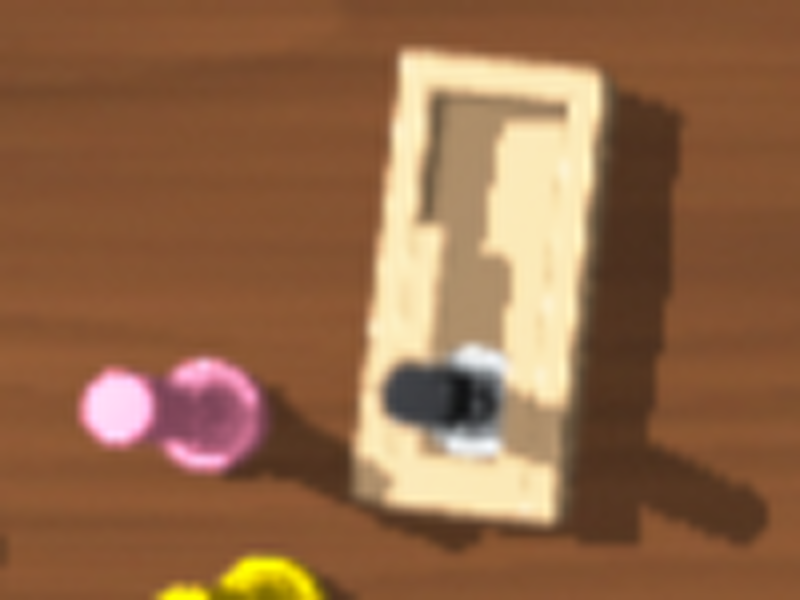

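View pics/c2.png

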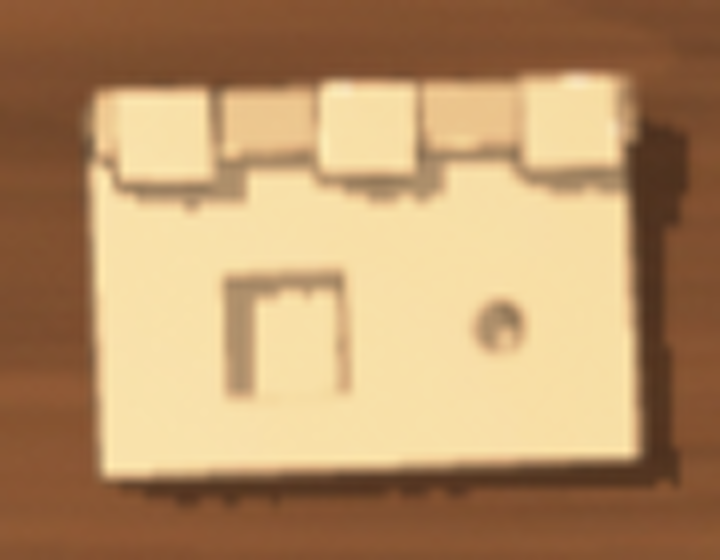

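c1 shows the black lamp in the rack slot with its aluminium head under the plate. Its tail is at about crop (415,394), and the opening's corners are about (430,92) and (568,100). c2 shows the square pocket with corners (226,272), (343,270), (348,395) and (230,397), and the round hole at (498,326).

```bash
cat > h.py <<'E'
from station import *
import cv2,numpy as np
from scipy.spatial.transform import Rotation as R
def ray(name,px,z,p=None):
    p=p or camera_params(name)
    u=cv2.undistortPoints(np.array(px,float).reshape(-1,1,2),p["camera_matrix"],p["dist_coeffs"]).reshape(-1,2)
    M=cv2.Rodrigues(p["rvec"])[0]; c=-M.T@p["tvec"]
    d=np.c_[u,np.ones(len(u))]@M
    return c+d*((z-c[2])/d[:,2])[:,None]
def crop(px,x0,y0,s=8): return (np.array(px,float)+.5)/s-.5+np.array([x0,y0])
E
python3 - <<'E'
from h import *
np.set_printoptions(precision=4,suppress=True)
p=camera_params("top"); M=cv2.Rodrigues(p["rvec"])[0]; print("cam",-M.T@p["tvec"],M[2])
print("plate",ray("top",crop([(402,50),(604,72),(556,524),(352,494)],190,190),.048)[:,:2])
print("opening",ray("top",crop([(430,92),(568,100),(420,222)],190,190),.048)[:,:2])
print("tail",ray("top",crop([(418,394)],190,190),.175), "head z.032",ray("top",crop([(472,400)],190,190),.025))
print("pocket",ray("top",crop([(226,272),(343,270),(348,395),(230,397)],340,185),.043)[:,:2])
print("hole",ray("top",crop([(498,326)],340,185),.043)[:,:2])
print("patfront",ray("top",crop([(102,478),(638,458)],340,185),.043)[:,:2])
print("glue z.115",ray("top",[(312,255)],.11)[:,:2],"step",ray("top",[(312,200)],.06)[:,:2])
print("pink/yellow tail",ray("top",[(205,241),(213,268)],.165)[:,:2])
E
```

```text
cam [ 0.4594 -0.0299  1.522 ] [ 0.0957  0.0102 -0.9954]
plate [[0.6198 0.2149]
 [0.6115 0.1388]
 [0.4434 0.1551]
 [0.454  0.2314]]
opening [[0.604  0.2041]
 [0.601  0.1522]
 [0.5553 0.2072]]
tail [[0.4885 0.1867 0.175 ]] head z.032 [[0.4896 0.1902 0.025 ]]
pocket [[ 0.5522 -0.1675]
 [ 0.5529 -0.2112]
 [ 0.5064 -0.2127]
 [ 0.5057 -0.1687]]
hole [[ 0.532  -0.2691]]
patfront [[ 0.4757 -0.121 ]
 [ 0.4826 -0.3211]]
glue z.115 [[ 0.4448 -0.0028]] step [[ 0.606  -0.0016]]
pink/yellow tail [[0.4822 0.2905]
 [0.4085 0.267 ]]
```

The lamp is at about (0.489,0.189), the opening at (0.578,0.1805), the rack yaw is -5.6° and the pocket is at (0.529,-0.190). The hole is 79 mm away in -y, which matches the description. I'll move above the lamp with the jaws along the rack's x.

```bash
R1="x"; python3 -m jog '1 1 0 0 0 0.2 0;1 1 0 0 0 0.2 0;1 1 0 0 0 0.2 0;1 1 0 0 0 0.2 0;1 1 0 0 0 0.2 0;1 1 0 0 0 0.2 0;1 1 0 0 0 0.2 0;1 1 0 0 0 0.2 0;1 1 0 0 0 0.2 0;1 1 0 0 0 0.2 0' 60
python3 -m jog '0.8 1 0 0 0 0.2 0;0 1 0 0 0 0.2 0;0 1 0 0 0 0.2 0;0 1 0 0 0 0.2 0;0 1 0 0 0 0.2 0;0 1 0 0 0 0.2 0;0 1 0 0 0 0.2 0;0 1 0 0 0 0.2 0;0 1 0 0 0 0.2 0;0 1 0 0 0 0.2 0'
python3 -m jog '0 1 0 0 0 0.2 0;0 1 0 0 0 0.2 0;0 1 0 0 0 0.2 0;0 1 0 0 0 0.2 0;0 1 0 0 0 0.2 0;0 1 0 0 0 0.2 0;0 1 0 0 0 0.2 0;0 1 0 0 0 0.2 0;0 1 0 0 0 0.2 0;0 1 0 0 0 0.2 0'
python3 -m jog '0 1 0 0 0 0.3 0;0 1 0 0 0 0.3 0;0 1 0 0 0 0.3 0;0 1 0 0 0 0.3 0;0 1 0 0 0 0.3 0;0 1 0 0 0 0.3 0;0 1 0 0 0 0.3 0;0 1 0 0 0 0.3 0;0 1 0 0 0 0.3 0;0 0 0 0 0 0 0'
python3 - <<'E'
from h import *
s=read_state(); print(s["joints"],s["position"],R.from_quat(s["orientation"]).as_matrix().round(4))
p=camera_params("wrist"); im=capture("wrist")[:,:,::-1]; cv2.imwrite("pics/w1.png",im)
M=cv2.Rodrigues(p["rvec"])[0]; print("cam",-M.T@p["tvec"])
P=np.array([[.489,.189,.175],[.578,.1805,.048]]);print(cv2.projectPoints(P,p["rvec"],p["tvec"],p["camera_matrix"],p["dist_coeffs"])[0].reshape(-1,2))
E
```

```text
time_s: 1.35
position: [0.4725, -0.3895, 0.239]
orientation: [0.944, 0.33, -0.0, -0.0]
contact_force: [-0.6, -0.3, -0.2]
opening: 0.0853
time_s: 2.6
position: [0.488, -0.189, 0.2393]
orientation: [0.897, 0.441, 0.0, 0.0]
contact_force: [0.3, 0.0, 0.3]
opening: 0.0852
time_s: 3.85
position: [0.4879, 0.011, 0.2393]
orientation: [0.838, 0.545, 0.0, 0.0]
contact_force: [0.2, 0.6, 0.7]
opening: 0.0854
time_s: 5.1
position: [0.4879, 0.1911, 0.2393]
orientation: [0.739, 0.674, 0.0, -0.0]
contact_force: [0.1, -0.0, -0.3]
opening: 0.0855
[3.15449777e-01 3.04745570e-01 1.88339531e+00 1.05160491e-04
 9.53348791e-01 4.07960157e-01] [0.48785381 0.19111515 0.23925314] [[ 9.240e-02  9.957e-01  1.000e-04]
 [ 9.957e-01 -9.240e-02  1.000e-04]
 [ 1.000e-04  1.000e-04 -1.000e+00]]
cam [0.49537999 0.26642562 0.37402033]
[[320.42528539 217.00118557]
 [398.55105526 176.42771622]]
```

View pics/w1.png

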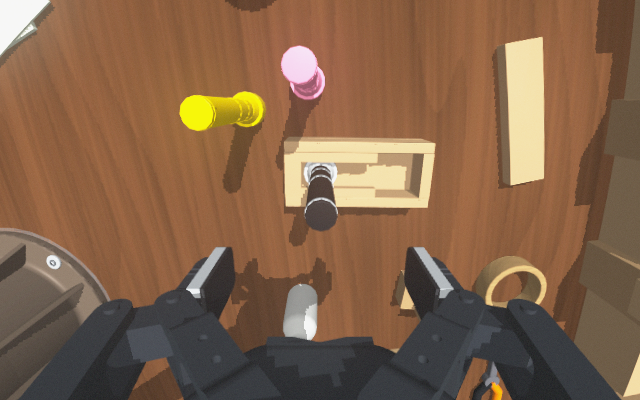

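The wrist view shows the lamp tail at about (321,214), against a predicted (320,217), and the opening at about (398,174), as predicted. The black lamp is centred between the jaws, and the pink (300,65) and yellow (200,112) lamps are clear. Next I descend and grip.

```bash
python3 -m jog '0 0 -1 0 0 0 0;0 0 -1 0 0 0 0;0 0 -1 0 0 0 0;0 0 -1 0 0 0 0;0 0 -1 0 0 0 0;0 0 -0.85 0 0 0 0;0 0 0 0 0 0 0' 80
python3 -m jog '0 0 0 0 0 0 1;0 0 0 0 0 0 1;0 0 0 0 0 0 1;0 0 0 0 0 0 1;0 0 0 0 0 0 1;0 0 0 0 0 0 1'
```

```text
time_s: 6.02
position: [0.4873, 0.1889, 0.1214]
orientation: [0.74, 0.672, -0.001, -0.0]
contact_force: [-0.1, 0.7, -0.2]
opening: 0.0853
time_s: 6.78
position: [0.4885, 0.1898, 0.1229]
orientation: [0.74, 0.673, 0.0, 0.0]
contact_force: [-0.6, -1.1, 8.7]
opening: 0.0223
```

```bash
python3 -m jog '0 0 0.1 0 0 0 1;0.56 -0.055 0 0 0 0 1;0.56 -0.055 0 0 0 0 1;0.56 -0.055 0 0 0 0 1;0.56 -0.055 0 0 0 0 1;0.56 -0.055 0 0 0 0 1;0.56 -0.055 0 0 0 0 1;0.56 -0.055 0 0 0 0 1;0.56 -0.055 0 0 0 0 1;0 0 0 0 0 0 1'
python3 - <<'E'
from h import *
s=read_state(); print(s["joints"],s["position"])
a=capture("wrist")[100:300,200:500,::-1]; b=capture("top")[180:260,200:280,::-1]
a=cv2.resize(a,None,fx=1.8,fy=1.8); b=cv2.resize(b,(360,360),interpolation=cv2.INTER_CUBIC)
o=np.zeros((360,800,3),np.uint8); o[:, :540]=a; 
o[:260,540:800]=cv2.resize(b,(260,260)); cv2.imwrite("pics/w2.png",o)
E
```

```text
time_s: 8.02
position: [0.5785, 0.1808, 0.1242]
orientation: [0.74, 0.673, 0.0, 0.0]
contact_force: [0.2, -0.8, -1.7]
opening: 0.0225
[ 2.52883368e-01  5.53061870e-01  1.80308180e+00 -1.14713710e-05
  7.84922812e-01  3.48253856e-01] [0.57853214 0.18079401 0.12424312]
```

View pics/w2.png

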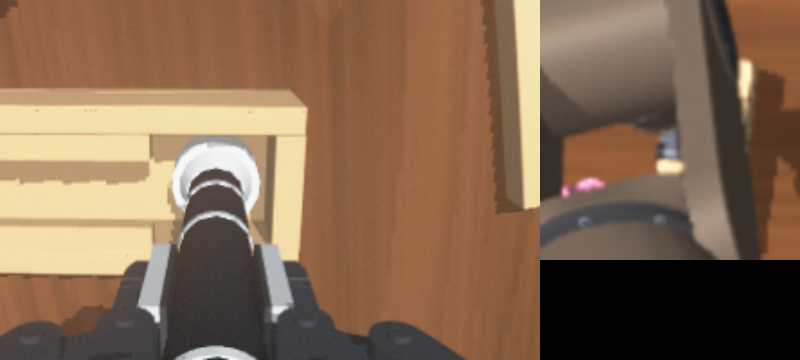

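The crop shows the lens head at (216,178), centred in the wide opening, which spans x from 151 to 275 in the crop. Now I draw it up.

```bash
python3 -m jog '0 0 0.3 0 0 0 1;0 0 0.3 0 0 0 1;0 0 0.5 0 0 0 1;0 0 1 0 0 0 1;0 0 1 0 0 0 1;0 0 1 0 0 0 1;0 0 1 0 0 0 1;0 0 1 0 0 0 1;0 0 1 0 0 0 1;0 0 0 0 0 0 1'
python3 - <<'E'
from h import *
from scipy.optimize import least_squares
# (joints, TCP r, z) with tool down: r=a1+l2 sin q2 + ... unknown: fit planar geometry
s=read_state(); q=s["joints"];print(q,s["position"],s["contact_force"])
D=[([.480784,1.596823,1.065096],np.hypot(.2719108,-.589989),.23872),
   ([.3047456,1.883395,.953349],np.hypot(.487854,.191115),.239253),
   ([.553062,1.803082,.784923],np.hypot(.578532,.180794),.124243),
   (list(q[[1,2,4]]),np.hypot(*s["position"][:2]),s["position"][2])]
def fk(p,q):
    l2,l3,a1,d1,L,g=p; t=q[0]+q[1]
    # link2 angle from vertical q0; forearm angle from vertical t+g
    ph=t+q[2]
    return np.array([a1+l2*np.sin(q[0])+l3*np.sin(t+g)+L*np.sin(ph), d1+l2*np.cos(q[0])+l3*np.cos(t+g)+L*np.cos(ph)])
f=lambda p: np.concatenate([fk(p,d[0])-[d[1],d[2]] for d in D]+[.01*(p-np.array([.45,.45,.1,.4,.3,0]))*.1])
for x0 in ([.45,.45,.1,.4,.3,0],[.45,.45,0,.3,.3,-.3]):
    r=least_squares(f,x0); print(r.x.round(3),np.abs(r.fun[:8]).max())
E
```

```text
time_s: 9.38
position: [0.5784, 0.1811, 0.2682]
orientation: [0.74, 0.673, 0.001, 0.001]
contact_force: [0.3, -0.1, -1.6]
opening: 0.0226
[2.53420635e-01 3.89576816e-01 1.67058049e+00 4.31592326e-05
 1.07814137e+00 3.48371028e-01] [0.57842256 0.18111894 0.26822999] [ 0.25410335 -0.05498239 -1.61835815]
[0.597 0.446 0.001 0.319 0.364 0.073] 3.420114842567212e-05
[0.597 0.446 0.001 0.319 0.364 0.073] 3.4201151306312294e-05
```

The lamp is held, with a wrist load of 1.6 N. I'll lean the tail toward +y, which keeps the wrist centre close and the reach comfortable. The TCP target is about (0.529,-0.040,0.2215), with a turn of 40° about -x.

```bash
python3 -m jog '-0.16 -0.74 0 -0.39 0 0 1;-0.16 -0.74 0 -0.39 0 0 1;-0.16 -0.74 0 -0.39 0 0 1;-0.16 -0.74 0 -0.39 0 0 1;-0.16 -0.74 0 -0.39 0 0 1;-0.16 -0.74 0 -0.39 0 0 1;-0.16 -0.74 0 -0.39 0 0 1;-0.16 -0.74 0 -0.39 0 0 1' 90
python3 -m jog '-0.16 -0.74 0 -0.39 0 0 1;-0.16 -0.74 0 -0.39 0 0 1;-0.16 -0.74 -0.4 -0.39 0 0 1;-0.16 -0.74 -0.5 -0.39 0 0 1;-0.16 -0.74 -0.5 -0.39 0 0 1;-0.16 -0.74 -0.5 -0.39 0 0 1;-0.2 -0.7 -0.4 -0.35 0 0 1;0 0 0 0 0 0 1;0 0 0 0 0 0 1'
python3 - <<'E'
from h import *
s=read_state(); m=R.from_quat(s["orientation"]).as_matrix(); a=-m[:,2]; p=s["position"]
print(s["joints"],p,a,np.degrees(np.arccos(a[2])),s["contact_force"])
pk=np.array([.529,-.19,.043]); lens=p-.113*a; d=pk-lens
print("lens",lens,"along",-d@a,"off",d-(d@a)*a)
for n in ["wrist","top","scene"]: cv2.imwrite(f"pics/{n}3.png",capture(n)[:,:,::-1])
for n in ["top","scene"]:
    c=camera_params(n); print(n,cv2.projectPoints(np.array([lens,lens+.165*a,pk]),c["rvec"],c["tvec"],c["camera_matrix"],c["dist_coeffs"])[0].reshape(-1,2).round(1).tolist())
im=cv2.imread("pics/scene3.png")[100:250,220:420]
cv2.imwrite("pics/s3c.png",cv2.resize(im,None,fx=4,fy=4,interpolation=cv2.INTER_CUBIC))
E
```

```text
time_s: 10.38
position: [0.5515, 0.062, 0.2656]
orientation: [0.727, 0.661, -0.126, 0.138]
contact_force: [0.2, 0.4, -0.9]
opening: 0.0223
time_s: 11.5
position: [0.5291, -0.0399, 0.2203]
orientation: [0.695, 0.632, -0.229, 0.252]
contact_force: [0.6, -0.8, -1.4]
opening: 0.0221
[ 0.29648257  0.48831396  1.89485661 -0.74590646  1.12806756  0.8505057 ] [ 0.52907706 -0.0398899   0.2203096 ] [-2.00511247e-04  6.41121183e-01  7.67439632e-01] 39.87547650230517 [ 0.620527   -0.78505346 -1.40360551]
lens [ 0.52909972 -0.1123366   0.13358893] along 0.11931316584494622 off [-0.00012364 -0.00116921  0.00097673]
top [[351.1, 224.8], [312.4, 222.3], [375.4, 226.3]]
scene [[304.0, 167.5], [336.0, 154.1], [285.2, 174.9]]
```

View pics/s3c.png

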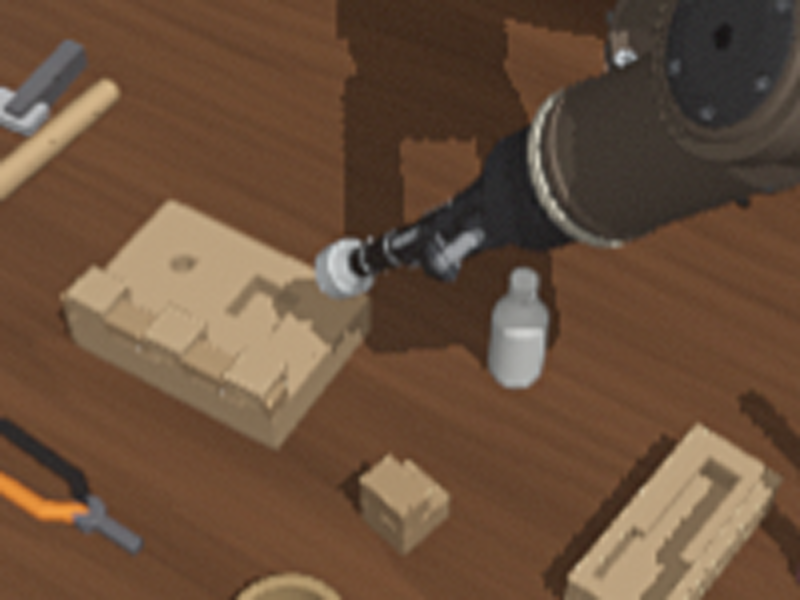

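View pics/wrist3.png

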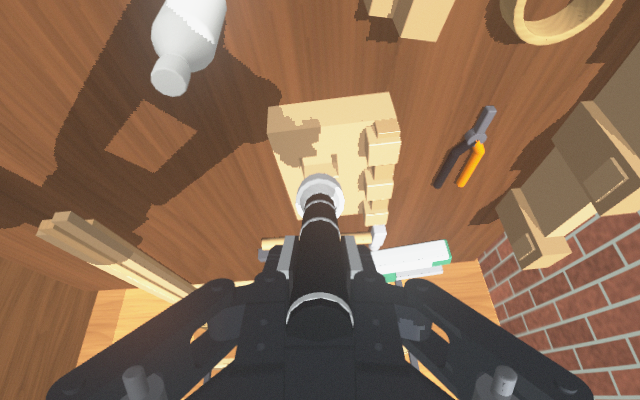

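In the scene crop the lens face is at about (334,268), against a predicted (336,270), so the lamp has not swivelled in the grip. The beam runs to the pocket at (262,300), and the glue, block and pliers are untouched. The wrist view shows the lamp straight between the pads, with its head at (320,195) in front of the pocket. I'll settle and check stillness before handing in.

```bash
python3 -m jog '0 0 0 0 0 0 1;0 0 0 0 0 0 1;0 0 0 0 0 0 1;0 0 0 0 0 0 1'
python3 - <<'E'
from h import *
s=read_state(); print(s["time_s"],s["position"],s["qd"].round(4),s["contact_force"],s["opening"])
print(finish_job())
E
```

```text
time_s: 12.15
position: [0.5288, -0.0403, 0.2203]
orientation: [0.695, 0.632, -0.23, 0.253]
contact_force: [-0.7, -0.3, -1.2]
opening: 0.0221
12.15 [ 0.52884535 -0.04031387  0.22030723] [ 0.0002 -0.0002 -0.0009 -0.0006 -0.0015  0.0009] [-0.68591215 -0.321652   -1.24523844] 0.022145928308669054
the job is handed in; nothing more can be done
None
```

I gripped the black lamp in the rack, slid it about 90 mm along the slot to the wide opening and drew it straight up. I then tilted it so it points at the square pocket and handed the job in at 12.2 s, with no verdict reported.

- **Slide:** a wrist picture taken before the lift showed the lens head centred in the opening.
- **Aim:** from the last pose, the lean is 39.9°. The lens is about 134 mm above the bench and about 119 mm from the pocket, and the beam passes within about 2 mm of the pocket centre. These figures rest on my picture-based pocket position and the estimated grip height.
- **Grip:** the scene picture put the lens face within 1 pixel of the prediction, so the lamp had not swivelled. The joints were still (under 0.002 rad/s), the opening was 22 mm, and the wrist load was only about the lamp's weight.
- **Other things:** in the last pictures the glue, stepped block, pliers and rack stood as before. I did not measure the bystanders' positions at the end. No check failed or disagreed.

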